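Put the stapler away in the child-safe push-open drawer

ROBOT

A 6-joint arm with a two-finger parallel gripper is mounted at the origin on the work surface. World frame = base frame: x ahead of the robot, y to its left, z up, the work surface at z = 0. Lengths are in mm, angles in rad, forces in N, time in s.
With the tool pointing down it reaches from about 350 to 875 mm from the base axis. Payload 4.2 kg.
Tool frame: the origin (TCP) lies midway between the tips of the shut fingers; the grasp point (between the pads) lies 19 mm behind it; z points along the fingers, y is the line along which they close (so a half turn about z gives the same grasp; the last joint's range is limited). The gripper opens to 85 mm and grips with 20 to 120 N. Pads are 22 mm wide; open, the fingers measure 114 mm over their backs; the gripper's body (76 mm by 85 mm) begins 54 mm behind the grasp point. The pads swing forward as they close: fully open they stand 13 mm farther back than shut.
Start: joints at [-0.971, 0.385, 0.008, 0, -1.194, -0.259], TCP at [208.915, -589.028, 231.312] pointing down, gripper open.
Joint ranges: [-3.14, 3.14], [-1.21, 2.06], [-1.07, 1.41], [-3.16, 2.05], [-2.99, -0.16], [-3.1, 3.1]. Speed limits (rad/s): [2.79, 2.79, 3.14, 3.14, 3.14, 3.14].

INTERFACE

Orientations are given as a unit quaternion [x, y, z, w].
In Python, from bench import arm, eyes, nets gives the robot as it stands.
- The arm moves only by the tool apply_moves, never from a script. Its arguments are lists of equal length, an entry for each row: "delta_rot": the turn, a rotation vector about the tool's x, y, z as a fraction of full scale, a list of three; "xyz": the shift along the tool's x, y, z as a fraction of full scale, a list of three; "hand": the gripper command: -1 is fully open, 1 is shut, values between are in proportion. In form: {"delta_rot": [[ax, ay, az], ...], "xyz": [[dx, dy, dz], ...], "hand": [hand, ...]}. A call has 1 to 20 rows; each row shifts and turns the commanded pose from where the row before left it, along the tool's axes as they then stand; what a row does not reach is not made up. Full scale, the value 1, is 0.025 m for a shift and 6 degrees for a turn. A row lasts 1/12 s, in which the tool goes at most 41.7 mm and 7.16 degrees, less where a joint would pass 70% of its speed; a pose out of reach is approached as far as the arm can. A call with a number of a shift or a turn outside -1 to 1 is refused whole. A call with a gripper value outside its range is refused whole. The fingers move at their own pace and stop on an object; the grip force is fixed at half the most. Time passes only in rows, so rows that do not move let the fingers close. It gives the time, the measured TCP pose, the force, the opening and the grip force at its end, in the units of the state.
- arm.read_state(): the state, without advancing time (a new reading comes with each control period).
- eyes.get_image(name): name is "scene" or "side" or "wrist"; returns a dict with "frame" (480x640x3 uint8, red, green, blue), "range_z" (480x640 float32, mm along the optical axis (not along the pixel's ray), 0 where there is no reading), "camera_matrix" (3x3 intrinsics, pixels), "R" (3x3) and "t" (3): a world point X has camera coordinates R X + t; the wrist camera has in their place "hand_eye" (4x4, takes a point from camera to tool coordinates, whose origin is the TCP and whose axes are the flange's). Camera axes: x right, y down, z forward; pixel columns grow to the right and rows downward; lengths in mm; the calibration is good to about 2 mm. A picture is of the moment at which its call begins: read the wrist's pose just before it.
- arm.job_done(): hands the job in; it is judged then, once.
Trained networks look in a picture, given as the dict that the camera call returned (one of the last four; its "shot" number tells which), for a name from the list of things; names that differ only in an ending like _2 or _b are one class to them, and where a whole thing is asked for, a point or a joint stands for the part that bears it (a point fixed in the world has none). Each returns a list of dicts, best first, with "score" (0 to 1); they miss things now and then, are a little off and sometimes report something else, mostly with a low value. They report only what shows in the picture. A call takes as long as a camera call. They do not tell look-alikes from the thing itself.
- nets.look_for(name, picture): "bbox" ([left, top, right, bottom] in pixels, round what is visible of it).
- nets.masks_of(name, picture): "region" (480x640 bool, what is visible of it) and "bbox" ([left, top, right, bottom] in pixels, round what is visible of it).
The state is a dict: "clock": time; "joints": joint angles; "joint_vel": joint speeds; "joint_efforts": joint torques, N m; "position": TCP position; "ee_rot": TCP orientation; "contact_force": force on the tool from outside, world axes, zero at the start; "wrist_torque": the same for the moment, N m; "gripper_width": finger opening in mm; "grasp_force": force on a finger pad.
Only numpy, scipy, OpenCV 4.12 (cv2) and the standard library are available. Lean on these libraries where they do the work, as an engineer would, in place of code of your own. Each camera call takes 0.05 s, during which the arm holds its last target. There are 200 camera calls.

TASK

Put the stapler away in the drawer of the little desk-top unit. The drawer has no handle: press its front and let go so that it springs ajar, then reach into the gap, hold the child-safety catch down and draw the drawer right out. Stand the stapler on its base inside, push the drawer in until the latch takes it, check that it stays shut, and leave the other things on the desk where they are.

Things in the scene. Friction and masses are not known exactly. Their poses are not given: they have to be found in the camera images.
- cabinet: Low black desk-top drawer unit, brown wooden top, fixed: 280 deep (x), 306 wide (y), 116 high; books on the back half of its top, to 148 high. Origin: middle of the carcass's lower front edge, at desk level. x points from front to back, y to the left as seen from the robot, z up. The drawer opens towards -x.
- drawer (a joint): How far the drawer is out, m: 0 latched shut, -0.008 pressed fully in, about 0.045 ajar, 0.19 fully out. Pressed in to -0.007 or to the stop (8 to 15 N) and let go, it changes over: from shut it springs ajar, from open it comes back to 0 and holds. A press short of -0.004 changes nothing: shut stays shut, open springs back ajar. Runs easily (4 N) and stays where left beyond 0.045.
- drawer_front (a point): On the outer face of the drawer's front, middle line, 85 mm above the desk; moves with it, axes as the cabinet. The front: plain black upright panel, no handle, 300 wide, 16 thick, 8 to 112 mm above the desk. Shut, its outer face is 26 mm and its inner face 10 mm before the carcass; ajar, a gap of 55 mm, open at the top, lies between inner face and carcass.
- catch_press (a point): Where to press the safety catch: upper face of a white plastic strap, 24 wide, running back level from the inside of the drawer's front. 91 mm above the desk, 100 mm left (+y) of the middle, 24 mm behind the front's inner face; reached from above through the gap when ajar. Its hook at the far end catches behind the carcass's top rail.
- catch (a joint): Angle of the catch strap, rad: 0 up (hooked), 0.30 fully down; springs up. From about 0.16 (4 mm down at the press point; fully down 7 mm; 3 to 15 N) the drawer is free (it may creep in a few mm); hold it down until the drawer is out past 0.06. With the catch up the drawer stops at 0.046. When the drawer is pushed shut it gives way and snaps in by itself.
- drawer_in (a point): Middle of the drawer's inner floor, 30 mm above the desk; moves with it, axes as the cabinet. Inside 224 long (x), 250 wide (y), side and back walls to 71 mm above the desk; headroom 64 mm under the carcass rail. The catch strap overhangs the left side (y 88 to 112, to 105 behind the front, 84 above the desk) and dips 14 on closing: put nothing tall under it. Fully out, the opening is 200 mm long.
- stapler: Black desk stapler standing on its flat base, 130 long (x, nose to +x), base 36 wide, upper arm 30 wide (y), 52 high, about 0.3 kg. Origin: centre of its underside; z up. From 28 mm to 52 mm high the arm is a solid 30 mm wide body to grip.
- punch: Two-hole paper punch, black and dark steel, 100 x 120 x 60; not to be moved. Origin: centre of its underside.
- pencil_cup: White round pencil cup, 76 across, 100 high, 165 with its pencils; not to be moved. Origin: centre of its underside.
- tape_dispenser: Black desk tape dispenser with its roll, 150 x 56 x 82; not to be moved. Origin: centre of its underside.
Not all that is in view belongs to the job. What is shaped like the stapler but pink or yellow is not meant.

How it is judged (in metres and radians):
On the way, in this order (a step that is already met when the one before it is completed fails the run):
1. the drawer has sprung ajar (out more than 30 mm) (value of joint drawer above 0.03 m), for 0.2 s.
2. the drawer is drawn out past the catch, more than 150 mm (value of joint drawer above 0.15 m), for 0.2 s.
3. the stapler stands in the open drawer, let go (x of stapler in the frame of drawer_in between -0.11 and 0.11 m and y of stapler in the frame of drawer_in between -0.12 and 0.12 m and z of stapler in the frame of drawer_in between -0.01 and 0.012 m and angle between stapler's own z axis and vertical below 0.2 rad and value of joint drawer above 0.1 m and contact force between the fingers and stapler below 0.1 N and linear speed of stapler below 0.03 m/s), for 0.2 s.
At the end, for the whole second after the job is handed in: The stapler stands at rest on its base (within 0.2 rad of upright) on the drawer's floor, and the drawer is latched shut (within 4 mm of its shut position) with nothing pressing on it (x of stapler in the frame of drawer_in between -0.11 and 0.11 m and y of stapler in the frame of drawer_in between -0.12 and 0.12 m and z of stapler in the frame of drawer_in between -0.01 and 0.012 m and angle between stapler's own z axis and vertical below 0.2 rad and value of joint drawer between -0.004 and 0.004 m and linear speed of stapler below 0.02 m/s); the robot touches nothing.
It fails at once if the hole punch is shoved more than 30 mm or tipped over (distance of punch from where it was at the start of the episode above 0.03 m or angle between punch's own z axis and vertical above 0.3 rad).
It fails at once if the pencil cup is shoved more than 30 mm or tipped over (distance of pencil_cup from where it was at the start of the episode above 0.03 m or angle between pencil_cup's own z axis and vertical above 0.3 rad).
It fails at once if the tape dispenser is shoved more than 30 mm or tipped over (distance of tape_dispenser from where it was at the start of the episode above 0.03 m or angle between tape_dispenser's own z axis and vertical above 0.3 rad).
It also fails if it takes over 67 s, if anything falls off the work surface, if the arm or the gripper's body presses on something with over 40 N, if the wrist force passes 120 N, or if a joint passes its speed limit or range.

## Working session

There is one attempt and no reset: what is moved stays moved. The work goes in short steps, Python scripts to look and compute and a tool call to move; the robot and the scene stay as the last step left them, time stands still between calls to the robot, and variables do not carry over. Pictures are saved under pics/ and viewed, at most 10 in all, crops included, and the job is handed in when it is done.

Besides the shell and the picture viewer there is one more tool, called after "Request:" in YAML: its name, and indented under it one key for each argument. apply_moves: Moves the arm, as the interface text tells. Its arguments: {"type":"object","properties":{"delta_rot":{"type":"array"},"xyz":{"type":"array"},"hand":{"type":"array"}},"required":["delta_rot","xyz","hand"]}

```bash
mkdir -p pics
cat > h.py <<'E'
import numpy as np, cv2
from scipy.spatial.transform import Rotation as Rn
from bench import arm, eyes, nets
def pts(p, m=None):
    z=p["range_z"]; K=p["camera_matrix"]
    v,u=np.nonzero((z>0)&(m if m is not None else True))
    c=np.c_[(u-K[0,2])/K[0,0],(v-K[1,2])/K[1,1],np.ones(len(u))]*z[v,u][:,None]
    if "R" in p and p.get("R") is not None: return (c-p["t"])@p["R"],u,v
    s=p["st"]; H=p["hand_eye"]; c=c@H[:3,:3].T+H[:3,3]
    return Rn.from_quat(s["ee_rot"]).apply(c)+s["position"],u,v
def shot(n):
    s=arm.read_state(); p=eyes.get_image(n); q=dict(p); q["st"]=s; return p,q
def save(p,f,box=None,k=1):
    a=p["frame"][:,:,::-1]
    if box: a=a[box[1]:box[3],box[0]:box[2]]
    cv2.imwrite(f,cv2.resize(a,None,fx=k,fy=k))
E
python3 - <<'E'
from h import *
s=arm.read_state(); print(s)
for n in ["scene","side"]:
    p,q=shot(n); save(p,f"pics/{n}0.png"); print(n,-p["R"].T@p["t"])
    for t in ["stapler","cabinet","drawer_front","punch","pencil_cup","tape_dispenser"]:
        for r in nets.masks_of(t,p)[:4]:
            x,_,_=pts(q,r["region"])
            print(t,round(r["score"],2),r["bbox"],len(x),np.percentile(x,[2,50,98],axis=0).round().tolist() if len(x) else 0)
E
```

```text
{'clock': 0.0, 'joints': array([-9.71407396e-01,  3.85562895e-01,  6.62416017e-03, -5.29711972e-04,
       -1.19400350e+00, -2.58582090e-01]), 'joint_vel': array([ 4.73730878e-05,  5.97158368e-05,  2.35696239e-04, -4.00085176e-04,
       -3.44620366e-04, -2.47066937e-04]), 'joint_efforts': array([ 1.55040085e-03, -3.92290378e+01,  1.88398844e+01,  4.18625504e+00,
       -4.73351523e-03,  4.24744783e-06]), 'position': array([ 208.72178099, -588.49223139,  230.21255356]), 'ee_rot': array([-1.69483536e-01,  9.85532404e-01,  1.07812458e-03, -2.22427299e-04]), 'contact_force': array([ 0.16112723, -0.12180594,  0.22669568]), 'wrist_torque': array([ 0.01058487, -0.041014  , -0.04098187]), 'grasp_force': 0.0, 'gripper_width': 85.07518821241861}
scene [1422.92162046 -442.10242859  689.19371034]
stapler 0.89 [356.0, 195.5, 402.2, 223.3] 711 [[430.0, 337.0, -0.0], [487.0, 372.0, 26.0], [538.0, 411.0, 53.0]]
stapler 0.82 [383.8, 180.7, 420.4, 200.2] 589 [[367.0, 460.0, 0.0], [426.0, 509.0, 29.0], [472.0, 563.0, 56.0]]
stapler 0.76 [312.7, 190.0, 332.6, 227.0] 487 [[251.0, 200.0, 1.0], [388.0, 21
[... 1359 characters left out ...]
r 0.59 [213.0, 226.3, 263.8, 250.0] 1001 [[316.0, 200.0, 1.0], [374.0, 217.0, 28.0], [436.0, 242.0, 53.0]]
cabinet 0.91 [368.0, 211.2, 540.8, 345.4] 19178 [[677.0, -179.0, 12.0], [829.0, -105.0, 115.0], [968.0, 122.0, 149.0]]
drawer_front 0.94 [369.0, 216.4, 390.4, 336.3] 1661 [[668.0, -145.0, 15.0], [688.0, -48.0, 86.0], [730.0, 135.0, 114.0]]
punch 0.81 [210.0, 422.4, 311.3, 478.4] 3410 [[402.0, -429.0, 1.0], [458.0, -403.0, 56.0], [523.0, -354.0, 61.0]]
pencil_cup 0.97 [336.1, 156.1, 358.1, 222.0] 1256 [[638.0, 327.0, -0.0], [676.0, 341.0, 75.0], [715.0, 555.0, 159.0]]
tape_dispenser 0.7 [352.7, 406.8, 449.3, 480.0] 4076 [[605.0, -414.0, 6.0], [663.0, -385.0, 30.0], [746.0, -338.0, 82.0]]
```

View pics/side0.png

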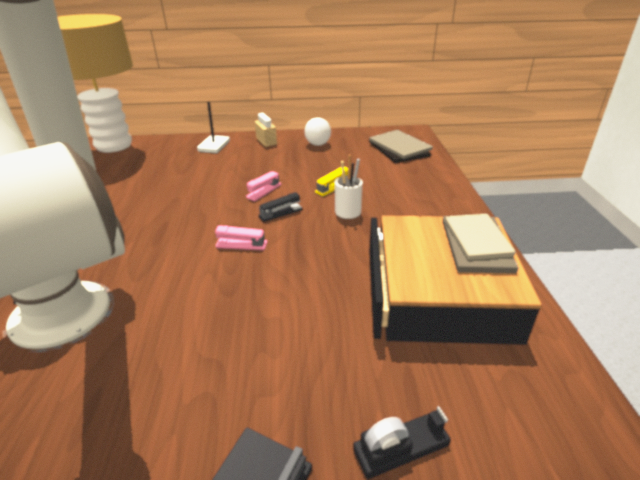

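Run:
```python
from h import *
p,q=shot("side"); save(p,"pics/crop.png",(200,150,370,265),4)
X,u,v=pts(q)
for r in nets.masks_of("stapler",p)[:4]:
    x,uu,vv=pts(q,r["region"]); k=(x[:,2]>15)&(x[:,2]<65); x=x[k]; 
    col=np.median(p["frame"][vv[k],uu[k]],axis=0)
    rc=cv2.minAreaRect(x[x[:,2]>44][:,:2].astype(np.float32)); rb=cv2.minAreaRect(x[:,:2].astype(np.float32)); print(r["bbox"],col,rc,rb)
for n in ["side","scene"]:
    if n=="scene": p,q=shot(n); X,u,v=pts(q)
    # cabinet front: points in drawer front outer-face, top surface
    for lo,hi in [(40,105),(108,114),(113,119)]:
        k=(X[:,2]>lo)&(X[:,2]<hi)&(X[:,0]>640)&(X[:,0]<1030)&(abs(X[:,1])<230)
        x=X[k]; print(n,lo,k.sum())
        for y in range(-200,200,40):
            j=abs(x[:,1]-y)<20
            if j.sum()>5: print(y,j.sum(),np.percentile(x[j,0],[2,10,50,98]).round(),x[j,1].min().round(),x[j,1].max().round())
```

```text
[216.1, 230.7, 263.3, 251.2] [245. 156. 180.] ((373.93218994140625, 224.271484375), (33.372867584228516, 114.48909759521484), 80.86787414550781) ((376.2008972167969, 223.526123046875), (33.50575256347656, 120.417236328125), 79.76690673828125)
[258.9, 193.0, 301.8, 221.4] [80. 77. 73.] ((480.9836730957031, 374.11773681640625), (111.80711364746094, 33.386474609375), 28.076595306396484) ((477.0989990234375, 372.21099853515625), (120.41947937011719, 34.28257369995117), 27.264114379882812)
[314.1, 168.1, 350.0, 197.4] [243. 224.  10.] ((642.7396240234375, 518.4842529296875), (110.13676452636719, 29.49877166748047), 39.276649475097656) ((641.1689453125, 514.8611450195312), (117.13185119628906, 33.1217041015625), 39.378170013427734)
[245.6, 172.1, 280.1, 198.3] [233.  136.  157.5] ((421.472900390625, 511.47308349609375), (112.16950225830078, 27.33279037475586), 53.4736328125) ((423.9859313964844, 513.6473388671875), (121.27552795410156, 31.357717514038086), 49.915706634521484)
side 40 4142
-200 77 [949. 956. 966. 971.] -182.0 -180.0
-160 3635 [673. 705. 822. 960.] -180.0 -140.0
-120 125 [66
[... 1780 characters left out ...]
-40 142 [681. 685. 697. 992.] -60.0 -21.0
0 136 [686. 689. 701. 996.] -20.0 20.0
40 123 [ 690.  695.  706. 1001.] 20.0 60.0
80 128 [ 697.  700.  711. 1006.] 60.0 100.0
120 105 [ 703.  705.  715. 1009.] 100.0 140.0
160 20 [706. 706. 714. 723.] 141.0 154.0
scene 113 8966
-200 28 [942. 950. 961. 972.] -184.0 -180.0
-160 1538 [713. 767. 894. 973.] -180.0 -140.0
-120 2015 [704. 735. 863. 977.] -140.0 -100.0
-80 1318 [707. 729. 824. 983.] -100.0 -60.0
-40 870 [702. 724. 793. 989.] -60.0 -20.0
0 822 [711. 728. 796. 994.] -20.0 20.0
40 752 [720. 733. 800. 999.] 20.0 60.0
80 702 [ 710.  736.  801. 1004.] 60.0 100.0
120 851 [ 715.  746.  825. 1005.] 100.0 140.0
160 70 [719. 734. 759. 825.] 140.0 153.0
```

Candidates for the stapler in the side view are pink (240,238), black (281,207), pink (263,186) and yellow (332,181), with the black punch at (265,460). By the description it is the black one at (281,207). I'll check that in the crop and fit the cabinet frame.

View pics/crop.png

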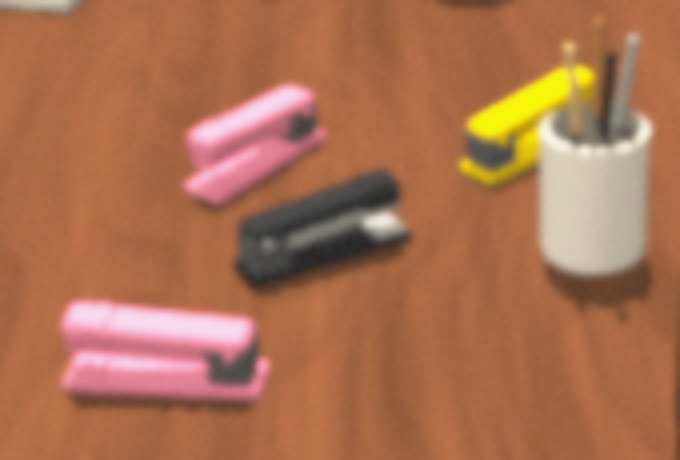

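Run:
```python
from h import *
out=[]
for n in ["side","scene"]:
    p,q=shot(n); X,u,v=pts(q)
    k=(X[:,2]>40)&(X[:,2]<105)&(X[:,0]>660)&(X[:,0]<720)&(abs(X[:,1])<140)&(abs(X[:,0]-684-.125*X[:,1])<6)
    if n=="side":
        a=np.polyfit(X[k,1],X[k,0],1); print("front face",a)
    if n=="scene":
        k=(X[:,2]>30)&(X[:,2]<105)&(abs(X[:,0]-994-.125*X[:,1])<8)&(abs(X[:,1])<110)
        a=np.polyfit(X[k,1],X[k,0],1); print("back face",a,k.sum())
    yaw=-np.arctan(a[0]); c,s=np.cos(yaw),np.sin(yaw)
    L=np.c_[c*X[:,0]+s*X[:,1],-s*X[:,0]+c*X[:,1]]
    box=(L[:,0]>600)&(L[:,0]<1050)&(abs(L[:,1]-80)<260)
    for lo,hi in [(30,105),(107,113),(114.5,118.5)]:
        k=box&(X[:,2]>lo)&(X[:,2]<hi); l=L[k]
        print(n,yaw,lo,np.percentile(l[:,0],[.5,2,50,98,99.5]).round(1),np.percentile(l[:,1],[.5,2,50,98,99.5]).round(1))
```

```text
front face [1.24945148e-01 6.84819795e+02]
side -0.1243009858932847 30 [679.4 679.5 816.5 979.2 984.1] [-61.5 -60.9 -58.6 197.1 221.3]
side -0.1243009858932847 107 [679.5 679.7 693.5 969.7 981.7] [-63.8 -63.2 -18.5 230.  238.5]
side -0.1243009858932847 114.5 [707.  710.2 806.9 980.2 983.8] [-62.3 -60.   19.9 230.2 239.1]
back face [1.25439621e-01 9.94096372e+02] 2706
scene -0.12478782836105776 30 [690.3 715.9 986.  988.  988.5] [-59.3 -59.   30.9 231.7 238.6]
scene -0.12478782836105776 107 [679.9 681.5 697.  987.7 988.3] [-62.1 -61.8  56.6 233.8 239.1]
scene -0.12478782836105776 114.5 [709.  713.2 824.2 984.8 986.5] [-60.6 -58.1  25.7 237.7 241.3]
```

The crop shows the black stapler with its white nose toward +x, at about pixel (281,207); the only look-alikes are pink and yellow. The cabinet is at about (712, 1) with a yaw of -0.1245. I'll move towards the drawer front.

Request:
apply_moves:
  delta_rot:
    - [0,0,0]
    - [0,0,0]
    - [0,0,0]
    - [0,0,0]
    - [0,0,0]
    - [0,0,0]
    - [0,0,0]
    - [0,0,0]
    - [0,0,0]
    - [0,0,0]
    - [0,0,0]
    - [0,0,0]
    - [0,0,0]
    - [0,0,0]
    - [0,0,0]
    - [0,0,0]
    - [0,0,0]
    - [0,0,0]
    - [0,0,0]
    - [0,0,0]
  xyz:
    - [-0.5,0.33,0]
    - [-1,0.656,0]
    - [-1,0.656,0]
    - [-1,0.656,0]
    - [-1,0.656,0]
    - [-1,0.656,0]
    - [-1,0.656,0]
    - [-1,0.656,0]
    - [-1,0.656,0]
    - [-1,0.656,0]
    - [-1,0.656,0]
    - [-1,0.656,0]
    - [-1,0.656,0]
    - [-1,0.656,0]
    - [-1,0.656,0]
    - [-1,0.656,0]
    - [-1,0.656,0]
    - [-1,0.656,0]
    - [-1,0.656,0]
    - [-0.5,0.33,0]
  hand: [1,1,1,1,1,1,1,1,1,1,1,1,1,1,1,1,1,1,1,1]

```text
clock: 2.62
position: [553.9, -133.6, 231.3]
ee_rot: [-0.171, 0.985, 0.0, 0.0]
contact_force: [0.0, -0.1, 0.4]
gripper_width: -0.3
grasp_force: 0.0
```

Request:
apply_moves:
  delta_rot:
    - [0,0,0.9]
    - [0,0,0.9]
    - [0,0,0.9]
    - [0,0,0.9]
    - [0,0,0.83]
    - [0,0,0]
  xyz:
    - [0,0,0]
    - [0,0,0]
    - [0,0,0]
    - [0,0,0]
    - [0,0,0]
    - [0,0,0]
  hand: [1,1,1,1,1,1]

```text
clock: 3.12
position: [552.0, -136.3, 231.4]
ee_rot: [0.062, 0.998, 0.0, -0.0]
contact_force: [0.5, 0.1, 0.2]
gripper_width: -0.2
grasp_force: 0.0
```

```bash
cat >> h.py <<'E'
PHI=-0.1245; CO=np.array([711.6,0.6,0]); RC=Rn.from_euler('z',PHI)
def cab(p): return RC.inv().apply(np.asarray(p)-CO)      # world->cabinet
def wor(p): return RC.apply(p)+CO                       # cabinet->world
def rep():
    s=arm.read_state(); R=Rn.from_quat(s["ee_rot"]); M=R.as_matrix()
    print("t%.2f"%s["clock"],"W",s["position"].round(1),"C",cab(s["position"]).round(1),"F",RC.inv().apply(s["contact_force"]).round(1),"w",round(s["gripper_width"],1),round(s["grasp_force"],1),
     "ydeg %.1f"%np.degrees(np.arctan2(M[1,1],M[0,1])),"z",M[:,2].round(3),"j",s["joints"].round(2)); return s,R
def to(target,label=""):   # world target -> tool-frame units
    s,R=rep(); print(label,"units",(R.inv().apply(np.asarray(target)-s["position"])/25).round(2))
E
python3 -c "
from h import *
to(wor([-52,0,180]),'above front')"
```

```text
t3.12 W [ 552.  -136.3  231.4] C [-141.3 -155.6  231.4] F [0.5 0.1 0.2] w -0.2 0.0 ydeg 82.9 z [-0.  0. -1.] j [ 0.04  0.29 -0.13 -0.   -1.15 -1.74]
above front units [-3.57  6.22  2.05]
```

Request:
apply_moves:
  delta_rot:
    - [0,0,0]
    - [0,0,0]
    - [0,0,0]
    - [0,0,0]
    - [0,0,0]
    - [0,0,0]
    - [0,0,0]
    - [0,0,0]
    - [0,0,0]
    - [0,0,0]
    - [0,0,0]
    - [0,0,0]
    - [0,0,0]
    - [0,0,0]
    - [0,0,0]
    - [0,0,0]
  xyz:
    - [-0.5,0.9,0]
    - [-0.5,0.9,0]
    - [-0.5,0.9,0]
    - [-0.5,0.9,0]
    - [-0.5,0.9,0]
    - [-0.5,0.9,0]
    - [-0.4,0.82,0]
    - [0,0,0.9]
    - [0,0,0.9]
    - [0,0,0.9]
    - [0,0,0.9]
    - [0,0,0.9]
    - [0,0,0.9]
    - [0,0,0.7]
    - [0,0,0.3]
    - [0,0,0]
  hand: [1,1,1,1,1,1,1,1,1,1,1,1,1,1,1,1]

```text
clock: 4.45
position: [654.4, 7.2, 69.1]
ee_rot: [0.061, 0.998, -0.001, -0.002]
contact_force: [0.1, 0.4, 1.5]
gripper_width: -0.0
grasp_force: 0.0
```

Request:
apply_moves:
  delta_rot:
    - [0,0,0]
    - [0,0,0]
    - [0,0,0]
    - [0,0,0]
    - [0,0,0]
  xyz:
    - [-0.25,0,0]
    - [-0.25,0,0]
    - [-0.16,0,0]
    - [-0.16,0,0]
    - [0,0,0]
  hand: [1,1,1,1,1]

```text
clock: 4.87
position: [675.2, 4.6, 71.4]
ee_rot: [0.062, 0.998, -0.0, -0.002]
contact_force: [-3.9, -0.1, -1.1]
gripper_width: 0.1
grasp_force: 0.0
```

```bash
python3 -c "
from h import *
rep()"
```

```text
t4.87 W [675.2   4.6  71.4] C [-36.6  -0.6  71.4] F [-3.9 -0.6 -1.1] w 0.1 0.0 ydeg 82.9 z [-0.004 -0.    -1.   ] j [ 0.25  0.61 -0.05 -0.   -0.92 -1.94]
```

Request:
apply_moves:
  delta_rot:
    - [0,0,0]
    - [0,0,0]
    - [0,0,0]
    - [0,0,0]
    - [0,0,0]
  xyz:
    - [-0.12,0,0]
    - [-0.12,0,0]
    - [-0.12,0,0]
    - [0,0,0]
    - [0,0,0]
  hand: [1,1,1,1,1]

```text
clock: 5.28
position: [682.2, 3.4, 70.9]
ee_rot: [0.062, 0.998, -0.0, -0.003]
contact_force: [-7.9, -0.1, 2.3]
gripper_width: 0.5
grasp_force: 0.0
```

```bash
python3 -c "
from h import *
rep()"
```

```text
t5.28 W [682.2   3.4  70.9] C [-29.6  -0.9  70.9] F [-7.8 -1.   2.3] w 0.5 0.0 ydeg 82.9 z [-0.007 -0.    -1.   ] j [ 0.24  0.62 -0.02 -0.   -0.94 -1.93]
```

Request:
apply_moves:
  delta_rot:
    - [0,0,0]
    - [0,0,0]
    - [0,0,0]
    - [0,0,0]
    - [0,0,0]
    - [0,0,0]
    - [0,0,0]
    - [0,0,0]
    - [0,0,0]
    - [0,0,0]
    - [0,0,0]
    - [0,0,0]
    - [0,0,0]
    - [0,0,0]
    - [0,0,0]
  xyz:
    - [-0.12,0,0]
    - [-0.08,0,0]
    - [0,0,0]
    - [0.5,0,0]
    - [0.9,0,0]
    - [0.9,0,0]
    - [0.9,0,0]
    - [0.5,0,0]
    - [0,0,-0.8]
    - [0,0,-0.9]
    - [0,0,-0.9]
    - [0,0,-0.9]
    - [0,0,-0.9]
    - [0,0,-0.6]
    - [0,0,0]
  hand: [1,1,1,1,1,1,1,1,1,1,1,1,1,1,1]

```text
clock: 6.53
position: [601.3, 14.8, 201.4]
ee_rot: [0.061, 0.998, 0.001, 0.005]
contact_force: [0.1, -0.1, -0.8]
gripper_width: 0.2
grasp_force: 0.0
```

Run:
```python
from h import *
rep()
p,q=shot("side"); save(p,"pics/ajar.png",(330,150,560,350),3)
X,u,v=pts(q); C=cab(X)
k=(C[:,2]>105)&(C[:,2]<114)&(abs(C[:,1])<140)&(C[:,0]>-250)&(C[:,0]<-5)
print(np.percentile(C[k,0],[5,25,50,75,95]).round(1),k.sum())
k=(C[:,2]>75)&(C[:,2]<97)&(C[:,1]>80)&(C[:,1]<120)&(C[:,0]>-70)&(C[:,0]<5)
print(k.sum(),C[k].round(0).tolist()[:15])
```

```text
t6.53 W [601.3  14.8 201.4] C [-111.2    0.4  201.4] F [ 0.1 -0.1 -0.8] w 0.2 0.0 ydeg 83.0 z [ 0.011  0.002 -1.   ] j [ 0.29  0.36 -0.11  0.   -1.09 -1.99]
[-71.9 -68.  -63.9 -60.1 -56.7] 575
161 [[-51.0, 112.0, 91.0], [-48.0, 111.0, 91.0], [-46.0, 112.0, 91.0], [-44.0, 109.0, 93.0], [-41.0, 112.0, 91.0], [-39.0, 113.0, 90.0], [-37.0, 110.0, 93.0], [-34.0, 111.0, 91.0], [-32.0, 111.0, 92.0], [-29.0, 112.0, 91.0], [-27.0, 113.0, 90.0], [-25.0, 112.0, 91.0], [-22.0, 112.0, 91.0], [-20.0, 112.0, 91.0], [-18.0, 111.0, 92.0]]
```

Request:
apply_moves:
  delta_rot:
    - [0,0,0]
    - [0,0,0]
    - [0,0,0]
    - [0,0,0]
    - [0,0,0]
    - [0,0.8,0]
    - [0,0.8,0]
    - [0,0.8,0]
    - [0,0.6,0]
    - [0,0,0]
  xyz:
    - [-0.6,0.8,0]
    - [-0.6,0.8,0]
    - [-0.6,0.8,0]
    - [-0.6,0.8,0]
    - [-0.6,0.8,0]
    - [0,0,0]
    - [0,0,0]
    - [0,0,0]
    - [0,0,0]
    - [0,0,0]
  hand: [1,1,1,1,1,1,1,1,1,1]

```text
clock: 7.42
position: [686.1, 104.1, 191.8]
ee_rot: [0.062, 0.985, 0.009, -0.159]
contact_force: [-0.4, -0.1, -0.8]
gripper_width: 0.2
grasp_force: 0.0
```

```bash
python3 -c "
from h import *
to(wor([-36,100,130]),'A')
to(wor([-36,100,98]),'B')"
```

```text
t7.42 W [686.1 104.1 191.8] C [-38.2  99.5 191.8] F [-0.4 -0.1 -0.8] w 0.2 0.0 ydeg 82.8 z [-0.312  0.038 -0.949] j [ 0.32  0.7   0.46 -0.14 -1.63 -2.01]
A units [-0.86  0.02  2.32]
t7.42 W [686.1 104.1 191.8] C [-38.2  99.5 191.8] F [-0.4 -0.1 -0.8] w 0.2 0.0 ydeg 82.8 z [-0.312  0.038 -0.949] j [ 0.32  0.7   0.46 -0.14 -1.63 -2.01]
B units [-1.26  0.02  3.53]
```

View pics/ajar.png

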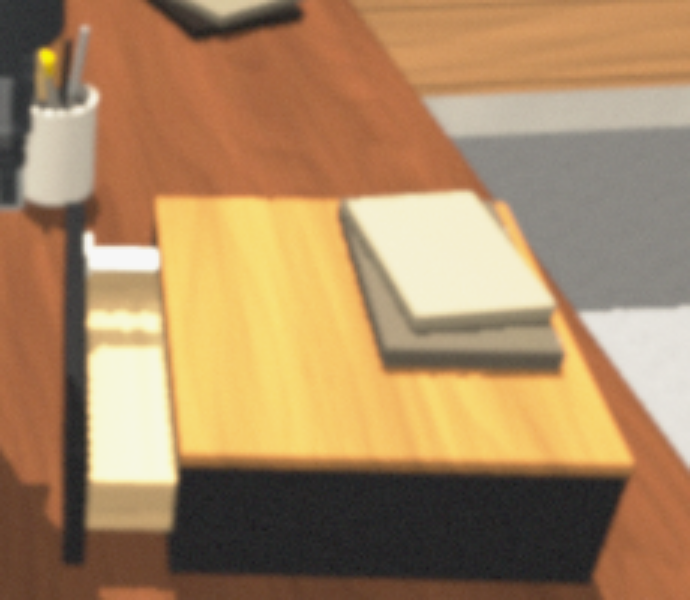

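The drawer is ajar: the black front is at crop column 75, the wooden interior shows in the gap, and the white catch strap is at (125,258). I'll descend onto the strap.

Request:
apply_moves:
  delta_rot:
    - [0,0,0]
    - [0,0,0]
    - [0,0,0]
    - [0,0,0]
    - [0,0,0]
    - [0,0,0]
    - [0,0,0]
  xyz:
    - [-0.3,0.01,0.8]
    - [-0.3,0.01,0.8]
    - [-0.3,0,0.8]
    - [-0.2,0,0.6]
    - [-0.16,0,0.5]
    - [0,0,0]
    - [0,0,0]
  hand: [1,1,1,1,1,1,1]

```text
clock: 8.0
position: [687.5, 104.6, 102.7]
ee_rot: [0.061, 0.986, 0.009, -0.157]
contact_force: [0.2, 0.7, -0.1]
gripper_width: -0.3
grasp_force: 0.0
```

```bash
python3 -c "
from h import *
to(wor([-36,100,88]),'B')"
```

```text
t8.00 W [687.5 104.6 102.7] C [-36.8 100.2 102.7] F [ 0.1  0.7 -0.1] w -0.3 0.0 ydeg 83.0 z [-0.308  0.037 -0.951] j [ 0.32  0.76  0.36 -0.13 -1.46 -1.98]
B units [-0.21 -0.01  0.55]
```

Request:
apply_moves:
  delta_rot:
    - [0,0,0]
    - [0,0,0]
    - [0,0,0]
    - [0,0,0]
    - [0,0,0]
  xyz:
    - [-0.06,0,0.2]
    - [-0.06,0,0.2]
    - [-0.06,0,0.15]
    - [0,0,0]
    - [0,0,0]
  hand: [1,1,1,1,1]

```text
clock: 8.42
position: [688.0, 104.8, 89.5]
ee_rot: [0.061, 0.986, 0.01, -0.156]
contact_force: [-0.6, 1.7, 2.6]
gripper_width: -0.0
grasp_force: 1.3
```

```bash
python3 -c "
from h import *
rep()"
```

```text
t8.42 W [688.  104.8  89.5] C [-36.3 100.5  89.5] F [-0.8  1.6  2.6] w -0.0 1.3 ydeg 83.0 z [-0.306  0.038 -0.951] j [ 0.32  0.77  0.35 -0.13 -1.43 -1.98]
```

Request:
apply_moves:
  delta_rot:
    - [0,0,0]
    - [0,0,0]
    - [0,0,0]
    - [0,0,0]
  xyz:
    - [-0.04,0,0.13]
    - [-0.02,0,0.05]
    - [0,0,0]
    - [0,0,0]
  hand: [1,1,1,1]

```text
clock: 8.75
position: [688.3, 104.7, 85.7]
ee_rot: [0.06, 0.986, 0.01, -0.156]
contact_force: [-3.1, 0.7, 6.0]
gripper_width: -0.2
grasp_force: 3.1
```

```bash
python3 -c "
from h import *
rep()"
```

```text
t8.75 W [688.3 104.7  85.7] C [-36.1 100.4  85.7] F [-3.2  0.3  6. ] w -0.2 3.1 ydeg 83.0 z [-0.306  0.038 -0.951] j [ 0.32  0.77  0.34 -0.13 -1.42 -1.98]
```

Request:
apply_moves:
  delta_rot:
    - [0,0,0]
    - [0,0,0]
    - [0,0,0]
    - [0,0,0]
    - [0,0,0]
    - [0,0,0]
    - [0,0,0]
  xyz:
    - [0.19,0,0.06]
    - [0.19,0,0.06]
    - [0.19,0,0.06]
    - [0.19,0,0.06]
    - [0.19,0,0.06]
    - [0.19,0,0.06]
    - [0,0,0]
  hand: [1,1,1,1,1,1,1]

```text
clock: 9.33
position: [658.6, 108.4, 85.6]
ee_rot: [0.061, 0.986, 0.01, -0.155]
contact_force: [-0.4, 1.2, 7.7]
gripper_width: -0.1
grasp_force: 3.6
```

```bash
python3 -c "
from h import *
rep()"
```

```text
t9.33 W [658.6 108.4  85.6] C [-66.  100.4  85.6] F [-0.5  1.2  7.7] w -0.1 3.6 ydeg 83.0 z [-0.305  0.038 -0.952] j [ 0.34  0.73  0.25 -0.14 -1.37 -1.99]
```

Request:
apply_moves:
  delta_rot:
    - [0,0,0]
    - [0,0,0]
    - [0,0,0]
    - [0,0,0]
    - [0,0,0]
    - [0,0,0]
    - [0,0,0]
    - [0,0,0]
    - [0,0,0]
    - [0,0,0]
    - [0,0,0]
  xyz:
    - [0.38,0,0.12]
    - [0.5,0,0.16]
    - [0.5,0,0.16]
    - [0.5,0,0.16]
    - [0.5,0,0.16]
    - [0.5,0,0.16]
    - [0.5,0,0.16]
    - [0.5,0,0.16]
    - [0.4,0,0.13]
    - [0.2,0,0.06]
    - [0,0,0]
  hand: [1,1,1,1,1,1,1,1,1,1,1]

```text
clock: 10.25
position: [543.1, 123.1, 86.0]
ee_rot: [0.06, 0.986, 0.01, -0.154]
contact_force: [2.1, 0.4, 6.6]
gripper_width: 0.4
grasp_force: 3.6
```

Run:
```python
from h import *
rep()
p,q=shot("side")
X,u,v=pts(q); C=cab(X)
k=(C[:,2]>105)&(C[:,2]<114)&(C[:,1]>-148)&(C[:,1]<50)&(C[:,0]>-300)&(C[:,0]<-5)
print(np.percentile(C[k,0],[5,25,50,75,95]).round(1),k.sum())
```

```text
t10.25 W [543.1 123.1  86. ] C [-182.5  100.6   86. ] F [2.1 0.6 6.6] w 0.4 3.6 ydeg 83.0 z [-0.302  0.038 -0.952] j [ 0.42  0.56 -0.07 -0.17 -1.21 -2.03]
[-214.9 -211.4 -207.  -202.7 -200.1] 483
```

Request:
apply_moves:
  delta_rot:
    - [0,0,0]
    - [0,0,0]
    - [0,0,0]
    - [0,0,0]
    - [0,0,0]
    - [0,0,0]
    - [0,-0.8,0]
    - [0,-0.8,0]
    - [0,-0.8,0]
    - [0,-0.53,0]
    - [0,0,-0.95]
    - [0,0,-0.95]
    - [0,0,-0.95]
    - [0,0,-0.95]
    - [0,0,-0.95]
    - [0,0,-0.95]
    - [0,0,0]
  xyz:
    - [0.1,0,-0.4]
    - [0.3,0,-0.9]
    - [0.3,0,-0.9]
    - [0.3,0,-0.9]
    - [0.3,0,-0.9]
    - [0.2,0,-0.5]
    - [0,0,0]
    - [0,0,0]
    - [0,0,0]
    - [0,0,0]
    - [0,0,0]
    - [0,0,0]
    - [0,0,0]
    - [0,0,0]
    - [0,0,0]
    - [0,0,0]
    - [0,0,0]
  hand: [1,1,1,1,1,1,-1,-1,-1,-1,-1,-1,-1,-1,-1,-1,-1]

```text
clock: 11.72
position: [540.2, 122.6, 202.7]
ee_rot: [-0.235, 0.972, 0.001, -0.005]
contact_force: [-0.4, 0.0, 0.1]
gripper_width: 85.6
grasp_force: 0.0
```

```bash
python3 -c "
from h import *
to([478,372,200],'S')"
```

```text
t11.72 W [540.2 122.6 202.7] C [-185.2   99.8  202.7] F [-0.4 -0.   0.1] w 85.6 0.0 ydeg 117.2 z [-0.01  0.   -1.  ] j [ 0.51  0.29 -0.2  -0.01 -1.08 -1.61]
S units [-2.35 10.01  0.14]
```

Request:
apply_moves:
  delta_rot:
    - [0,0,0]
    - [0,0,0]
    - [0,0,0]
    - [0,0,0]
    - [0,0,0]
    - [0,0,0]
    - [0,0,0]
    - [0,0,0]
    - [0,0,0]
    - [0,0,0]
    - [0,0,0]
    - [0,0,0]
    - [0,0,0]
  xyz:
    - [-0.1,0.5,0]
    - [-0.22,0.9,0]
    - [-0.22,0.9,0]
    - [-0.22,0.9,0]
    - [-0.22,0.9,0]
    - [-0.22,0.9,0]
    - [-0.22,0.9,0]
    - [-0.22,0.9,0]
    - [-0.22,0.9,0]
    - [-0.22,0.9,0]
    - [-0.22,0.9,0]
    - [-0.1,0.5,0]
    - [0,0,0]
  hand: [-1,-1,-1,-1,-1,-1,-1,-1,-1,-1,-1,-1,-1]

```text
clock: 12.8
position: [479.1, 375.2, 203.5]
ee_rot: [-0.235, 0.972, 0.001, -0.004]
contact_force: [-0.3, 0.1, 0.2]
gripper_width: 85.1
grasp_force: 0.0
```

Run:
```python
from h import *
rep()
p,q=shot("wrist"); del q["R"] if "R" in q else q["st"]["clock"]
save(p,"pics/w1.png")
for r in nets.masks_of("stapler",p)[:3]:
    x,uu,vv=pts(q,r["region"]); k=(x[:,2]>15)&(x[:,2]<65); x=x[k]
    rc=cv2.minAreaRect(x[x[:,2]>38][:,:2].astype(np.float32)); rb=cv2.minAreaRect(x[:,:2].astype(np.float32))
    print(round(r["score"],2),r["bbox"],np.median(p["frame"][vv[k],uu[k]],axis=0),rc,rb,np.percentile(x[:,2],[50,98]))
```

```text
File "<stdin>", line 3
    p,q=shot("wrist"); del q["R"] if "R" in q else q["st"]["clock"]
                           ^^^^^^^^^^^^^^^^^^^^^^^^^^^^^^^^^^^^^^^^
SyntaxError: cannot delete conditional expression
```

Run:
```python
from h import *
rep()
p,q=shot("wrist"); q.pop("R",0)
save(p,"pics/w1.png")
for r in nets.masks_of("stapler",p)[:3]:
    x,uu,vv=pts(q,r["region"]); k=(x[:,2]>15)&(x[:,2]<65); x=x[k]
    rc=cv2.minAreaRect(x[x[:,2]>38][:,:2].astype(np.float32)); rb=cv2.minAreaRect(x[:,:2].astype(np.float32))
    print(round(r["score"],2),r["bbox"],np.median(p["frame"][vv[k],uu[k]],axis=0),rc,rb,np.percentile(x[:,2],[50,98]))
```

```text
t12.80 W [479.1 375.2 203.5] C [-277.2  342.8  203.5] F [-0.3  0.1  0.2] w 85.1 0.0 ydeg 117.2 z [-0.008  0.    -1.   ] j [ 0.93  0.38 -0.07 -0.01 -1.13 -2.02]
0.85 [151.1, 0.1, 258.1, 96.3] [212. 111. 133.] ((399.9275207519531, 223.62796020507812), (29.29788589477539, 74.27388763427734), 80.18505859375) ((400.5908508300781, 222.7511444091797), (34.154727935791016, 75.81851196289062), 80.30484771728516) [44.19104416 47.5232557 ]
0.81 [342.8, 342.9, 394.9, 437.4] [255. 253.   0.] ((634.9277954101562, 511.406494140625), (87.73200988769531, 29.9478759765625), 40.83216857910156) ((634.61181640625, 509.9859619140625), (89.09169006347656, 33.82999038696289), 39.040000915527344) [43.68462031 47.66966051]
0.66 [438.9, 155.3, 524.9, 297.8] [255. 205. 235.] ((426.0912780761719, 517.5703125), (121.48261260986328, 30.5614013671875), 51.33107376098633) ((425.9013366699219, 518.7171020507812), (122.91799926757812, 33.96580505371094), 50.31485366821289) [46.32448159 52.05147403]
```

View pics/w1.png

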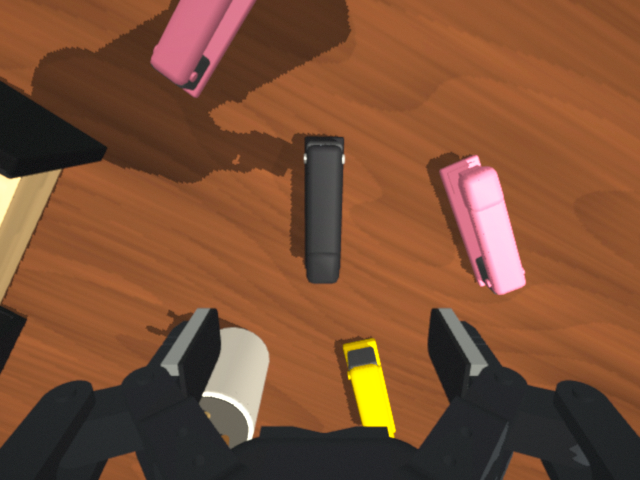

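The black stapler is upright in the wrist view at columns 304–344, rows 136–283. Pink ones are at (205,45) and (483,225), yellow at (368,385) and the cup at (235,380). The nets missed the black one, so I'll measure it from the depth inside that box.

Run:
```python
from h import *
p,q=shot("wrist"); q.pop("R",0)
m=np.zeros((480,640),bool); m[125:295,290:360]=1
x,u,v=pts(q,m); 
for lo in (15,35):
    a=x[(x[:,2]>lo)&(x[:,2]<65)]; print(cv2.minAreaRect(a[:,:2].astype(np.float32)),np.percentile(a[:,2],[5,50,98]),a[:,:2].mean(0))
s,R=rep()
b=R.inv().apply(a-s["position"]); print("tool x,y",np.percentile(b,[1,50,99],axis=0).round(1))
```

```text
((479.7985534667969, 376.47601318359375), (121.40352630615234, 33.04937744140625), 26.201366424560547) [39.26968544 45.91551016 51.99750608] [475.41758674 374.21170977]
((479.9405822753906, 377.0910339355469), (120.6971664428711, 32.78140640258789), 26.854217529296875) [40.78638707 46.01997946 51.99899261] [476.56806571 374.77035902]
t12.95 W [479.9 372.3 203.9] C [-276.1  340.   203.9] F [1.  0.1 0.1] w 85.4 0.0 ydeg 117.1 z [-0.008  0.    -1.   ] j [ 0.92  0.38 -0.07 -0.01 -1.13 -2.02]
tool x,y [[-61.3 -11.4 151.3]
 [  2.1   3.4 158. ]
 [ 55.6  17.8 167.7]]
```

Request:
apply_moves:
  delta_rot:
    - [0,0,0]
    - [0,0,0]
    - [0,0,0]
    - [0,0,0]
    - [0,0,0]
    - [0,0,0]
    - [0,0,0]
    - [0,0,0]
    - [0,0,0]
    - [0,0,0]
    - [0,0,0]
    - [0,0,0]
    - [0,0,0]
    - [0,0,0]
    - [0,0,0]
    - [0,0,0]
    - [0,0,0]
  xyz:
    - [0,0.12,0.6]
    - [0,0,0.9]
    - [0,0,0.9]
    - [0,0,0.9]
    - [0,0,0.9]
    - [0,0,0.9]
    - [0,0,0.9]
    - [0,0,0.7]
    - [0,0,0.45]
    - [0,0,0.2]
    - [0,0,0]
    - [0,0,0]
    - [0,0,0]
    - [0,0,0]
    - [0,0,0]
    - [0,0,0]
    - [0,0,0]
  hand: [-1,-1,-1,-1,-1,-1,-1,-1,-1,-1,-1,1,1,1,1,1,1]

```text
clock: 14.37
position: [477.9, 376.2, 21.6]
ee_rot: [-0.235, 0.972, 0.002, -0.003]
contact_force: [0.0, -0.2, 4.6]
gripper_width: 29.7
grasp_force: 61.0
```

```bash
python3 -c "
from h import *
rep()"
```

```text
t14.37 W [477.9 376.2  21.6] C [-278.5  343.6   21.6] F [ 0.1 -0.2  4.6] w 29.7 61.0 ydeg 117.2 z [-0.006  0.002 -1.   ] j [ 0.93  0.58 -0.26 -0.01 -0.73 -2.02]
```

Request:
apply_moves:
  delta_rot:
    - [0,0,0]
    - [0,0,0]
    - [0,0,0]
    - [0,0,0]
    - [0,0,0]
    - [0,0,0]
    - [0,0,0]
    - [0,0,0]
    - [0,0,0.95]
    - [0,0,0.95]
    - [0,0,0.95]
    - [0,0,0.95]
    - [0,0,0.95]
    - [0,0,0.95]
    - [0,0,0]
    - [0,0,0]
  xyz:
    - [0,0,-0.5]
    - [0,0,-0.9]
    - [0,0,-1]
    - [0,0,-1]
    - [0,0,-1]
    - [0,0,-1]
    - [0,0,-1]
    - [0,0,-0.7]
    - [0,0,0]
    - [0,0,0]
    - [0,0,0]
    - [0,0,0]
    - [0,0,0]
    - [0,0,0]
    - [0,0,0]
    - [0,0,0]
  hand: [1,1,1,1,1,1,1,1,1,1,1,1,1,1,1,1]

```text
clock: 15.7
position: [478.2, 375.0, 197.1]
ee_rot: [0.06, 0.998, -0.0, -0.004]
contact_force: [0.0, -0.8, -2.2]
gripper_width: 29.2
grasp_force: 60.0
```

```bash
python3 -c "
from h import *
to(wor([-105,-30,190]),'D')"
```

```text
t15.70 W [478.2 375.  197.1] C [-278.1  342.6  197.1] F [ 0.1 -0.8 -2.2] w 29.2 60.0 ydeg 83.1 z [-0.009 -0.    -1.   ] j [ 0.93  0.38 -0.08 -0.01 -1.11 -2.62]
D units [ -6.87 -14.93   0.24]
```

Request:
apply_moves:
  delta_rot:
    - [0,0,0]
    - [0,0,0]
    - [0,0,0]
    - [0,0,0]
    - [0,0,0]
    - [0,0,0]
    - [0,0,0]
    - [0,0,0]
    - [0,0,0]
    - [0,0,0]
    - [0,0,0]
    - [0,0,0]
    - [0,0,0]
    - [0,0,0]
    - [0,0,0]
    - [0,0,0]
    - [0,0,0]
    - [0,0,0]
    - [0,0,0]
    - [0,0,0]
  xyz:
    - [-0.2,-0.4,0]
    - [-0.4,-0.88,0]
    - [-0.4,-0.88,0]
    - [-0.4,-0.88,0]
    - [-0.4,-0.88,0]
    - [-0.4,-0.88,0]
    - [-0.4,-0.88,0]
    - [-0.4,-0.88,0]
    - [-0.4,-0.88,0]
    - [-0.4,-0.88,0]
    - [-0.4,-0.88,0]
    - [-0.4,-0.88,0]
    - [-0.4,-0.88,0]
    - [-0.4,-0.88,0]
    - [-0.4,-0.88,0]
    - [-0.4,-0.88,0]
    - [-0.4,-0.88,0]
    - [-0.27,-0.45,0]
    - [0,0,0]
    - [0,0,0]
  hand: [1,1,1,1,1,1,1,1,1,1,1,1,1,1,1,1,1,1,1,1]

```text
clock: 17.37
position: [603.1, -16.9, 196.4]
ee_rot: [0.062, 0.998, 0.0, -0.004]
contact_force: [0.4, -0.1, -2.6]
gripper_width: 29.6
grasp_force: 60.0
```

Run:
```python
from h import *
to(wor([-105,-30,53]),'D')
p,q=shot("side")
X,u,v=pts(q); C=cab(X); save(p,"pics/s2.png",(280,120,560,340),2.8)
k=(C[:,2]>105)&(C[:,2]<114)&(abs(C[:,1])<148)&(C[:,0]>-300)&(C[:,0]<-165)
print(np.percentile(C[k,0],[5,25,50,75,95]).round(1),k.sum())
```

```text
t17.37 W [603.1 -16.9 196.4] C [-105.5  -30.8  196.4] F [ 0.4 -0.  -2.6] w 29.6 60.0 ydeg 82.9 z [-0.008  0.001 -1.   ] j [ 0.24  0.38 -0.09 -0.   -1.11 -1.93]
D units [-0.07  0.03  5.73]
[-214.8 -211.4 -207.  -202.7 -200.2] 629
```

View pics/s2.png

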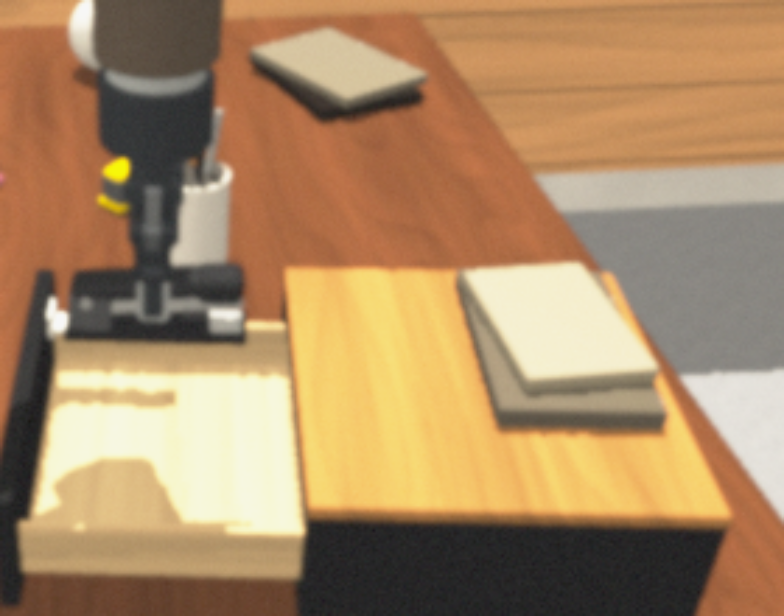

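The stapler is held level at crop pixel (155,305), nose to the right, above the fully open drawer. I'll lower it.

Request:
apply_moves:
  delta_rot:
    - [0,0,0]
    - [0,0,0]
    - [0,0,0]
    - [0,0,0]
    - [0,0,0]
    - [0,0,0]
    - [0,0,0]
    - [0,0,0]
    - [0,0,0]
    - [0,0,0]
  xyz:
    - [0,0,0.5]
    - [0,0,0.9]
    - [0,0,0.9]
    - [0,0,0.9]
    - [0,0,0.9]
    - [0,0,0.8]
    - [0,0,0.5]
    - [0,0,0.2]
    - [0,0,0.1]
    - [0,0,0]
  hand: [1,1,1,1,1,1,1,1,1,1]

```text
clock: 18.25
position: [602.5, -15.3, 54.5]
ee_rot: [0.061, 0.998, 0.0, -0.003]
contact_force: [-0.2, -0.4, -1.3]
gripper_width: 28.9
grasp_force: 60.1
```

```bash
python3 -c "
from h import *
rep()"
```

```text
t18.25 W [602.5 -15.3  54.5] C [-106.3  -29.3   54.5] F [-0.1 -0.4 -1.3] w 28.9 60.1 ydeg 83.0 z [-0.007  0.001 -1.   ] j [ 0.24  0.53 -0.25 -0.   -0.8  -1.93]
```

Down 2.5 mm more, release, then rise.

Request:
apply_moves:
  delta_rot:
    - [0,0,0]
    - [0,0,0]
    - [0,0,0]
    - [0,0,0]
    - [0,0,0]
    - [0,0,0]
    - [0,0,0]
    - [0,0,0]
    - [0,0,0]
    - [0,0,0]
    - [0,0,0]
    - [0,0,0]
    - [0,0,0]
    - [0,0,0]
    - [0,0,0]
    - [0,0,0]
  xyz:
    - [0,0,0.1]
    - [0,0,0]
    - [0,0,0]
    - [0,0,0]
    - [0,0,0]
    - [0,0,0]
    - [0,0,0]
    - [0,0,0]
    - [0,0,0]
    - [0,0,-0.5]
    - [0,0,-0.9]
    - [0,0,-0.9]
    - [0,0,-0.9]
    - [0,0,-0.9]
    - [0,0,-0.9]
    - [0,0,0]
  hand: [1,1,-0.2,-0.2,-0.2,-0.2,-0.2,-0.2,-0.2,-0.2,-0.2,-0.2,-0.2,-0.2,1,1]

```text
clock: 19.58
position: [606.1, -16.0, 182.3]
ee_rot: [0.061, 0.998, 0.001, 0.001]
contact_force: [1.3, -0.1, 0.8]
gripper_width: 27.7
grasp_force: 0.0
```

Run:
```python
from h import *
to(wor([-255,0,178]),'E')
p,q=shot("side")
X,u,v=pts(q); C=cab(X); save(p,"pics/s3.png",(280,120,560,340),2.8)
k=(C[:,2]>105)&(C[:,2]<114)&(abs(C[:,1])<148)&(C[:,0]>-300)&(C[:,0]<-165)
print(np.percentile(C[k,0],[5,95]).round(1),k.sum())
```

```text
t19.58 W [606.1 -16.  182.3] C [-102.6  -29.6  182.3] F [1.3 0.1 0.8] w 27.7 0.0 ydeg 83.0 z [ 0.003  0.001 -1.   ] j [ 0.24  0.39 -0.11 -0.   -1.07 -1.93]
E units [6.09 1.2  0.16]
[-214.8 -200.1] 634
```

View pics/s3.png

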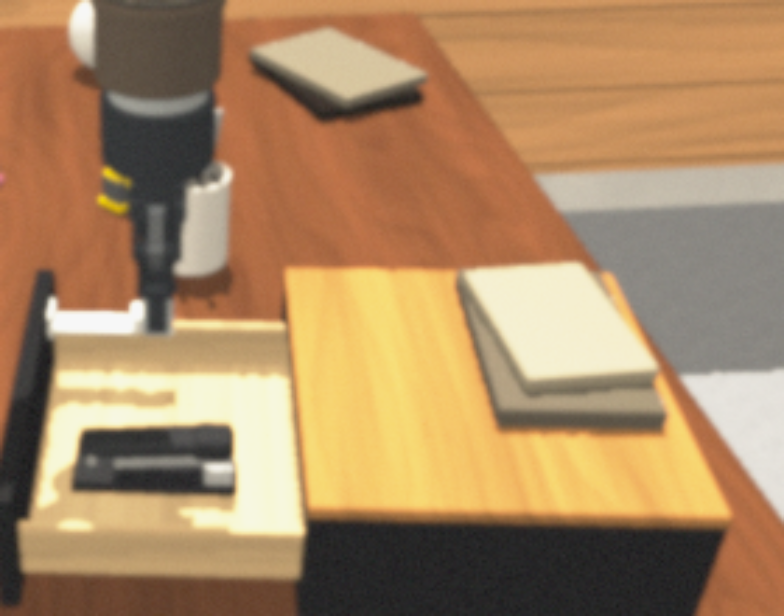

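The stapler stands upright on the drawer floor at about (155,460), released, and the drawer is still fully out. Now I'll go round in front of it and push.

Request:
apply_moves:
  delta_rot:
    - [0,0,0]
    - [0,0,0]
    - [0,0,0]
    - [0,0,0]
    - [0,0,0]
    - [0,0,0]
    - [0,0,0]
    - [0,0,0]
    - [0,0,0]
    - [0,0,0]
    - [0,0,0]
    - [0,0,0]
    - [0,0,0]
    - [0,0,0]
    - [0,0,0]
  xyz:
    - [0.5,0.2,0]
    - [0.9,0.2,0]
    - [0.9,0.2,0]
    - [0.9,0.2,0]
    - [0.9,0.2,0]
    - [0.9,0.1,0]
    - [0.9,0.1,0]
    - [0.3,0,0]
    - [0,0,0.8]
    - [0,0,0.9]
    - [0,0,0.9]
    - [0,0,0.9]
    - [0,0,0.8]
    - [0,0,0.2]
    - [0,0,0]
  hand: [1,1,1,1,1,1,1,1,1,1,1,1,1,1,1]

```text
clock: 20.88
position: [451.3, 32.2, 63.8]
ee_rot: [0.062, 0.998, -0.001, -0.006]
contact_force: [0.8, 0.1, 0.0]
gripper_width: 0.0
grasp_force: 0.0
```

Request:
apply_moves:
  delta_rot:
    - [0,0,0]
    - [0,0,0]
    - [0,0,0]
    - [0,0,0]
    - [0,0,0]
    - [0,0,0]
    - [0,0,0]
    - [0,0,0]
    - [0,0,0]
    - [0,0,0]
    - [0,0,0]
    - [0,0,0]
    - [0,0,0]
    - [0,0,0]
    - [0,0,0]
    - [0,0,0]
    - [0,0,0]
  xyz:
    - [-0.2,0,0]
    - [-0.3,0,0]
    - [-0.3,0,0]
    - [-0.3,0,0]
    - [-0.4,0,0]
    - [-0.45,0,0]
    - [-0.45,0,0]
    - [-0.45,0,0]
    - [-0.45,0,0]
    - [-0.45,0,0]
    - [-0.45,0,0]
    - [-0.45,0,0]
    - [-0.45,0,0]
    - [-0.4,0,0]
    - [-0.3,0,0]
    - [-0.2,0,0]
    - [0,0,0]
  hand: [1,1,1,1,1,1,1,1,1,1,1,1,1,1,1,1,1]

```text
clock: 22.3
position: [602.6, 14.3, 64.3]
ee_rot: [0.062, 0.998, 0.0, -0.003]
contact_force: [-0.1, 0.0, 0.1]
gripper_width: -0.3
grasp_force: 0.0
```

```bash
python3 -c "
from h import *
to(wor([-37,0,70]))"
```

```text
t22.30 W [602.6  14.3  64.3] C [-109.8    0.    64.3] F [-0.1  0.   0.1] w -0.3 0.0 ydeg 82.9 z [-0.006  0.001 -1.   ] j [ 0.29  0.51 -0.25 -0.   -0.82 -1.98]
 units [-2.91 -0.   -0.24]
```

Request:
apply_moves:
  delta_rot:
    - [0,0,0]
    - [0,0,0]
    - [0,0,0]
    - [0,0,0]
    - [0,0,0]
    - [0,0,0]
    - [0,0,0]
    - [0,0,0]
    - [0,0,0]
    - [0,0,0]
    - [0,0,0]
  xyz:
    - [-0.3,0,0]
    - [-0.4,0,0]
    - [-0.4,0,0]
    - [-0.4,0,0]
    - [-0.4,0,0]
    - [-0.4,0,0]
    - [-0.3,0,0]
    - [-0.25,0,0]
    - [-0.15,0,0]
    - [-0.1,0,0]
    - [0,0,0]
  hand: [1,1,1,1,1,1,1,1,1,1,1]

```text
clock: 23.22
position: [675.6, 4.5, 63.0]
ee_rot: [0.062, 0.998, -0.0, -0.007]
contact_force: [-6.0, 0.1, 2.5]
gripper_width: 0.0
grasp_force: 0.0
```

```bash
python3 -c "
from h import *
rep()"
```

```text
t23.22 W [675.6   4.5  63. ] C [-36.2  -0.6  63. ] F [-6.  -0.7  2.5] w 0.0 0.0 ydeg 82.9 z [-0.014  0.    -1.   ] j [ 0.24  0.62 -0.04 -0.   -0.92 -1.94]
```

Now the final press to the stop, as before but once.

Request:
apply_moves:
  delta_rot:
    - [0,0,0]
    - [0,0,0]
    - [0,0,0]
    - [0,0,0]
    - [0,0,0]
    - [0,0,0]
    - [0,0,0]
  xyz:
    - [-0.12,0,0]
    - [-0.12,0,0]
    - [-0.12,0,0]
    - [-0.12,0,0]
    - [-0.1,0,0]
    - [0,0,0]
    - [0,0,0]
  hand: [1,1,1,1,1,1,1]

```text
clock: 23.8
position: [679.9, 2.6, 59.9]
ee_rot: [0.063, 0.998, -0.002, -0.018]
contact_force: [-24.3, 3.4, 5.9]
gripper_width: 0.4
grasp_force: 0.0
```

```bash
python3 -c "
from h import *
rep()"
```

```text
t23.80 W [679.9   2.6  59.9] C [-31.7  -2.   59.9] F [-24.5   0.4   5.9] w 0.4 0.0 ydeg 82.8 z [-0.037 -0.001 -0.999] j [ 0.24  0.64 -0.01 -0.01 -0.96 -1.93]
```

Request:
apply_moves:
  delta_rot:
    - [0,0,0]
    - [0,0,0]
    - [0,0,0]
    - [0,0,0]
    - [0,0,0]
    - [0,0,0]
    - [0,0,0]
    - [0,0,0]
    - [0,0,0]
    - [0,0,0]
    - [0,0,0]
  xyz:
    - [0.2,0,0]
    - [0.4,0,0]
    - [0.6,0,0]
    - [0.9,0,0]
    - [0.9,0,0]
    - [0.9,0,0]
    - [0.9,0,-0.4]
    - [0,0,-0.9]
    - [0,0,-0.9]
    - [0,0,0]
    - [0,0,0]
  hand: [1,1,1,1,1,1,1,1,1,1,1]

```text
clock: 24.72
position: [575.1, 18.3, 121.5]
ee_rot: [0.061, 0.998, 0.001, -0.001]
contact_force: [-0.7, 0.3, 0.0]
gripper_width: 0.0
grasp_force: 0.0
```

Run:
```python
from h import *
rep()
p,q=shot("side")
X,u,v=pts(q); C=cab(X); save(p,"pics/s4.png",(280,120,560,340),2.8)
k=(C[:,2]>105)&(C[:,2]<114)&(C[:,1]<148)&(C[:,1]>-145)&(C[:,0]>-300)&(C[:,0]<-5)
h,e=np.histogram(C[k,0],np.arange(-300,0,10)); print([(int(a),int(b)) for a,b in zip(e,h) if b])
print(np.percentile(C[k&(C[:,0]>-90),0],[5,50,95]))
```

```text
t24.72 W [575.1  18.3 121.5] C [-137.6    0.6  121.5] F [-0.7  0.2  0. ] w 0.0 0.0 ydeg 83.0 z [-0.002  0.002 -1.   ] j [ 0.31  0.4  -0.26 -0.   -0.91 -2.  ]
[(-30, 272), (-20, 343)]
[-26.36149928 -18.92342911 -11.40774912]
```

View pics/s4.png

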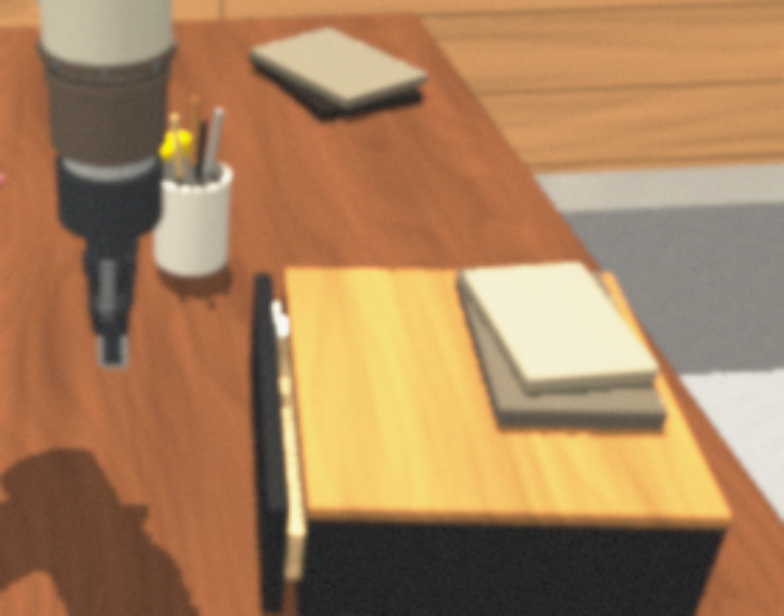

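The drawer is shut: the front stands at crop column 265, close to the carcass, with its outer face at -26.4 mm. I'll wait a moment and check that it stays shut.

Request:
apply_moves:
  delta_rot:
    - [0,0,0]
    - [0,0,0]
    - [0,0,0]
    - [0,0,0]
    - [0,0,0]
    - [0,0,0]
    - [0,0,0]
    - [0,0,0]
    - [0,0,0]
    - [0,0,0]
    - [0,0,0]
    - [0,0,0]
  xyz:
    - [0,0,-0.8]
    - [0,0,-0.8]
    - [0,0,-0.8]
    - [0,0,0]
    - [0,0,0]
    - [0,0,0]
    - [0,0,0]
    - [0,0,0]
    - [0,0,0]
    - [0,0,0]
    - [0,0,0]
    - [0,0,0]
  hand: [1,1,1,1,1,1,1,1,1,1,1,1]

```text
clock: 25.77
position: [574.1, 17.7, 179.3]
ee_rot: [0.061, 0.998, 0.0, -0.004]
contact_force: [0.6, 1.4, -1.0]
gripper_width: 0.3
grasp_force: 0.0
```

Run:
```python
from h import *
rep()
p,q=shot("side")
X,u,v=pts(q); C=cab(X)
k=(C[:,2]>105)&(C[:,2]<114)&(C[:,1]<148)&(C[:,1]>-145)&(C[:,0]>-100)&(C[:,0]<-5)
a=np.percentile(C[k,0],[5,50,95]); print(a)
if abs(a[0]+26.3)<3: print(arm.job_done())
```

```text
t25.77 W [574.1  17.7 179.3] C [-1.386e+02 -1.000e-01  1.793e+02] F [ 0.4  1.5 -1. ] w 0.3 0.0 ydeg 82.9 z [-0.008  0.001 -1.   ] j [ 0.31  0.35 -0.19 -0.   -1.04 -2.  ]
[-26.45402126 -18.99629476 -11.50186599]
the job is handed in; nothing more can be done
None
```

The black stapler went into the drawer standing on its base, the drawer is latched shut and still was a second later, the arm touched none of the other things on the desk, and the job is handed in at about 26 s; no verdict came back.

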